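Clamp the countersink in the bench collet

TASK

Take the countersink cutter (the one with the plain round collar and blunt cone) out of its rack and push its shank fully home into the upright bench collet. Then turn the hexagonal collet nut clockwise, seen from above, until all three jaws grip the shank firmly; feel for it, and neither ram the shank nor overtighten the nut. Let go, and leave the other cutters, the wrench and the tin alone.

Things in the scene. Friction and masses are not known exactly. Their poses are not given: they have to be found in the camera images.
- countersink_center (a point): Centre of the grip collar of the countersink cutter, a 72 mm tall steel tool standing upright, shank down, in any one of the rack's three holes. Collar smooth, 22 mm in diameter, 20 mm tall; above it a blunt fluted cone 6 mm tall, 10 mm wide on top. This point is on the axis, 56 mm above the foot, 16 mm below the top; z is the tool's axis, upwards. 0.10 to 0.17 kg
- countersink_foot (a point): Centre of the flat foot of the countersink's shank, on its axis; z upwards along the tool. The shank is 12 mm in diameter and 46 mm long, its lowest 5 mm tapering to 9 mm. In the rack the foot stands 5 mm above the bench and the collar's underside 19 mm above the rack
- collet_mouth (a point): Centre of the collet's mouth, level with the top of the nut, 105 mm above the bench; z up. The collet is a fixed dark steel post, 34 mm in diameter under the nut, on a blue 100 x 100 x 12 mm foot plate. The bore is vertical, 42 mm deep from here, 13 to 16 mm wide with a small lead-in. With the tool home its collar's underside is 4 mm and its top 30 mm above this point
- collet_seat (a point): Centre of the bottom of the bore, 63 mm above the bench, where the shank's foot rests when fully home; z up. 8 mm above it sprung balls drag on the shank: under its own weight the tool stops about 5 mm short of home, 5 to 10 N of push takes it past them to the hard bottom
- bore_stop: The flat steel disc, 13 mm wide, that forms the bottom of the bore; origin at the centre of its upper face, the same point as collet_seat. Over 40 N of the shank's foot on it is ramming
- nut_grip (a point): Point on the axis of the hexagonal steel collet nut, 4 mm below its top, 101 mm above the bench; turns with the nut. Nut 36 mm across flats, 22 mm tall; its x axis (and every 60 degrees from it) is square to a pair of flats, z up. Tightens clockwise seen from above, stays where it is left. Turns at a steady drag of about 0.22 N m until the jaws meet the shank, 0.38 to 1.4 rad from the start
- jaw0: One of the three steel jaws inside the nut, 17 mm tall, that close by 1.8 mm per rad; origin on the collet's axis 13.5 mm below the mouth, z up. Once they meet the shank the nut's torque rises by 0.4 N m per rad: 0.19 N m above the free-turning reading, taken the same way (at rest, friction alone can shift it), is firm (30 N a jaw), under 0.11 loose, over 0.27 (45 N) overtightened
- jaw1: the second such jaw, 120 degrees round from the first; origin and axes as jaw0
- jaw2: the third such jaw; origin and axes as jaw0
- rack_top (a point): Centre of the top face of the fixed aluminium rack, a block 210 x 60 x 32 mm; x runs along its length, with holes (14 mm wide, 27 mm deep) at x = -65, 0 and 65 mm; z up
- ball_burr_center (a point): Centre of the 24 mm ball head of the ball burr, 64 mm above its foot, on its axis; plain steel, stands in another of the rack's three holes; leave it alone
- slot_mill_center (a point): Centre of the flat toothed disc head (32 mm wide, 8 mm thick) of the slot mill, 62 mm above its foot, on its axis; plain steel, stands in another of the rack's three holes; leave it alone
- wrench: Steel spanner 200 mm long lying on the bench, origin under its middle, x along it; leave it alone
- grease_tin_center (a point): Centre of a round steel tin, 70 mm wide and 70 mm tall, standing beyond the collet; leave it alone
Not all that is in view belongs to the job. Leave any purple or yellow look-alike of the part that bears collet_mouth alone.

How it is judged:
By the outcome, as a careful person would: the job done as asked, in the order asked, and still so for the second after the job is handed in, with the robot touching nothing.
It also fails if it takes over 67 s, if anything falls off the work surface, if the arm or the gripper's body presses on something with over 40 N, if the wrist force passes 120 N, or if a joint passes its speed limit or range.

ROBOT

A 7-joint arm with a two-finger parallel gripper is mounted at the origin on the work surface. World frame = base frame: x ahead of the robot, y to its left, z up, the work surface at z = 0. Lengths are in mm, angles in degrees, forces in N, time in s.
With the tool pointing down it reaches from about 400 to 925 mm from the base axis. Payload 4.1 kg.
Tool frame: the origin (TCP) lies at the very end of the fingers, on their centre line; the grasp point (between the pads) lies 19 mm behind it (bot.hold_point_z is the distance from the TCP to the grasp point, in mm); z points along the fingers, y is the line along which they close (so a half turn about z gives the same grasp; the last joint's range is limited). The gripper opens to 85 mm and grips with 20 to 120 N. Pads are 22 mm wide; open, the fingers measure 114 mm over their backs; the gripper's body (76 mm by 85 mm) begins 54 mm behind the grasp point. The pads swing forward as they close: fully open they stand 13 mm farther back than shut.
Start: joints at [-68.87, 22.827, 2.584, 88.041, -1.071, 69.15, -2.905], TCP at [293.086, 580.21, 231.347] pointing down, gripper open.
Joint ranges: [-161.44, 161.44], [-28.35, 127.94], [-78.24, 83.42], [0, 140.83], [-78.03, 258.03], [13.02, 114.36], [-168.23, 168.23]. Speed limits (degrees/s): [147.25, 147.25, 180, 180, 180, 180, 180].

INTERFACE

Orientations are given as [roll, pitch, yaw] about the fixed x, y, z axes, in that order (R = Rz(yaw) Ry(pitch) Rx(roll)).
In Python, from cell import bot, vision, job gives the robot as it stands.
- The arm moves only by the tool play_rows, never from a script. Its argument "commands" is a list that holds one entry, the list of rows, each a list of 7 numbers: the shift along the tool's x, y, z in m, then the turn, a rotation vector about the tool's x, y, z in rad, then the closure in counts, from 0 (fully open) to 255 (shut). In form: [[[x, y, z, rx, ry, rz, hand], ...]]. A call has 1 to 10 rows; each row is the pose to reach, as a shift and turn from the pose commanded when the call began, along the tool's axes at that moment; what a row does not reach only later rows make up. A row lasts 1/8 s, in which the tool goes at most 62.5 mm and 10.7 degrees, less where a joint would pass 70% of its speed; a pose out of reach is approached as far as the arm can. A call with a gripper value outside its range is refused whole. The fingers move at their own pace and stop on an object; "squeeze" is the grip in N (left out, the last holds). Time passes only in rows, so rows that repeat a pose let the fingers close. It gives the time, the measured TCP pose, the force, the opening and the grip force at its end, in the units of the state.
- bot.get_state(): the state, without advancing time (a new reading comes with each control period).
- vision.grab_frame(name): name is "side" or "top" or "wrist"; returns a dict with "color" (420x560x3 uint8, red, green, blue), "depth" (420x560 float32, mm along the optical axis (not along the pixel's ray), 0 where there is no reading), "fov_y" (degrees; the focal length in pixels is half the picture's height over the tangent of half this angle, whatever the lens; pixels are square), "cx", "cy" (the principal point, pixels), "rvec" (rotation vector, rad) and "tvec" (3), from world to camera coordinates, as OpenCV has them; the wrist camera has in their place "mount" (4x4, takes a point from camera to tool coordinates, whose origin is the TCP and whose axes are the flange's). Camera axes: x right, y down, z forward; pixel columns grow to the right and rows downward; lengths in mm; the calibration is good to about 2 mm. A picture is of the moment at which its call begins: read the wrist's pose just before it.
- job.close_job(): hands the job in; it is judged then, once.
The state is a dict: "t": time; "joints": joint angles; "qvel": joint speeds; "joint_torque": joint torques, N m; "tool_pos": TCP position; "eef_rot": TCP orientation; "contact_force": force on the tool from outside, world axes, zero at the start; "torque": the same for the moment, N m; "gripper_width": opening from 0.0 (shut) to 1.0 (fully open); "grasp_force": force on a finger pad.
Only numpy, scipy, OpenCV 4.12 (cv2) and the standard library are available. Lean on these libraries where they do the work, as an engineer would, in place of code of your own. Each camera call takes 0.05 s, during which the arm holds its last target. There are 200 camera calls.

## Working session

There is one attempt and no reset: what is moved stays moved. The work goes in short steps, Python scripts to look and compute and a tool call to move; the robot and the scene stay as the last step left them, time stands still between calls to the robot, and variables do not carry over. Pictures are saved under pics/ and viewed, at most 10 in all, crops included, and the job is handed in when it is done.

Besides the shell and the picture viewer there is one more tool, called after "Request:" as a command line: name --argument value ..., lists and objects as JSON in quotes. play_rows: Moves the arm, as the interface text tells. Its arguments: {"type":"object","properties":{"commands":{"type":"array","items":{"type":"array","items":{"type":"array","items":{"type":"number"}}}},"squeeze":{"type":"number"}},"required":["commands"]}

```bash
mkdir -p pics; ls
cat > h.py <<'E'
import numpy as np, cv2
from scipy.spatial.transform import Rotation as R
from cell import bot, vision, job
def K(f):
    h,w=f['color'].shape[:2]; F=h/2/np.tan(np.radians(f['fov_y']/2)); return F,f['cx'],f['cy']
def T(f,st=None):  # camera->world
    M=np.eye(4)
    if 'mount' in f:
        W=np.eye(4); W[:3,:3]=R.from_euler('xyz',st['eef_rot'],degrees=True).as_matrix(); W[:3,3]=st['tool_pos']
        return W@np.array(f['mount'])
    r=R.from_rotvec(np.ravel(f['rvec'])).as_matrix(); M[:3,:3]=r.T; M[:3,3]=-r.T@np.ravel(f['tvec']); return M
def cloud(f,st=None):
    F,cx,cy=K(f); d=f['depth']; v,u=np.indices(d.shape)
    P=np.stack([(u-cx)/F*d,(v-cy)/F*d,d],-1); M=T(f,st); return P@M[:3,:3].T+M[:3,3]
def onplane(f,u,v,z,st=None):
    F,cx,cy=K(f); M=T(f,st); d=M[:3,:3]@np.array([(u-cx)/F,(v-cy)/F,1]); o=M[:3,3]; return o+d*(z-o[2])/d[2]
E
python3 - <<'E'
from h import *
st=bot.get_state(); print(st)
fs={}
for n in ['side','top','wrist']:
    f=vision.grab_frame(n); fs[n]=f; print(n,f['fov_y'],f['cx'],f['cy'],T(f,st)[:3].round(2).tolist())
    np.savez('f_%s.npz'%n,**f)
a=np.hstack([fs['side']['color'],fs['top']['color']])
cv2.imwrite('pics/top.png',fs['top']['color'][...,::-1]); cv2.imwrite('pics/side.png',fs['side']['color'][...,::-1])
E
```

```text
pics
{'t': 0.0, 'joints': array([-68.86777393,  22.87110525,   2.57971798,  88.11456549,
        -1.07191788,  69.15113165,  -2.9034714 ]), 'qvel': array([ 0.01167704,  0.01576602, -0.03608167, -0.05120996, -0.03690515,
       -0.0225718 ,  0.0174126 ]), 'joint_torque': array([-4.86398294e-04, -4.75121033e+01,  1.36423521e+00, -2.54228783e+01,
        1.14975570e-02,  9.44093132e-03, -9.53660191e-06]), 'tool_pos': array([292.79922272, 579.59546146, 230.26943547]), 'eef_rot': array([-1.79887568e+02,  7.07621191e-03,  1.53203653e+02]), 'contact_force': array([ 0.36030085, -0.62734577, -0.37633016]), 'torque': array([ 0.00994005, -0.01889627, -0.02039705]), 'grasp_force': 0.0, 'gripper_width': 1.0002151915568782}
side 42.61662989758487 287.8204407123258 208.95420490587603 [[-0.77, -0.33, 0.55, 24.61], [-0.64, 0.36, -0.68, 624.08], [0.03, -0.87, -0.49, 565.2]]
top 42.02333848749687 277.03124994193075 204.05462278266862 [[0.03, -0.98, 0.19, 322.88], [-1.0, -0.02, 0.02, -46.24], [-0.02, -0.19, -0.98, 1341.26]]
wrist 61.910474606338816 281.7917968334117 212.21222473196391 [[0.45, 0.86, 0.23, 233.87], [0.89, -0.43, -0.12, 609.92], [-0.0, 0.26, -0.96, 372.28]]
```

View pics/top.png

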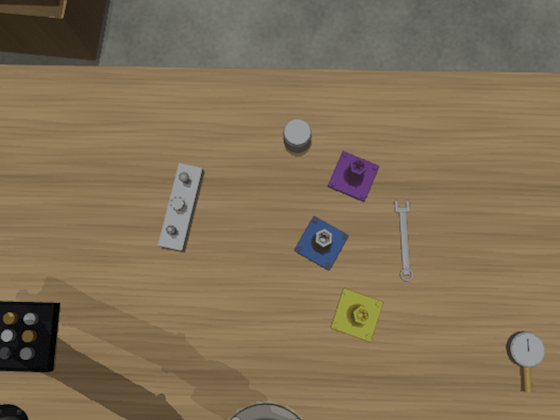

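View pics/side.png

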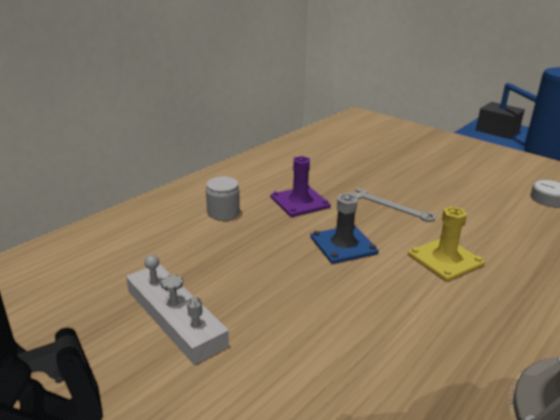

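Top view: rack near (181,207), with heads at (184,178), (178,204) and (171,230). The blue collet is at (323,240), with purple and yellow look-alikes beside it. In the side view the heads look like ball (152,262), disc (173,283) and collar with cone (195,303), so the countersink should be the hole nearest the robot. I'll confirm with an enlarged crop.

Run:
```python
from h import *
s=dict(np.load('f_side.npz')); t=dict(np.load('f_top.npz'))
c=cv2.resize(s['color'][235:365,115:240],None,fx=4,fy=4,interpolation=cv2.INTER_CUBIC)
cv2.imwrite('pics/crop1.png',c[...,::-1])
for n,f in(('side',s),('top',t)):
    P=cloud(f); print(n,'bench z',np.median(P[300:320,250:300,2]))
    col=f['color'].astype(int)
    # rack top
    for name,(zl,zh,xy) in dict(rack=(28,37,None)).items():
        m=(P[...,2]>zl)&(P[...,2]<zh)&(abs(P[...,1]-250)<180)&(P[...,0]>300)&(P[...,0]<800)
        m&=(col.max(-1)-col.min(-1)<25)
        m=m.astype(np.uint8); k,l,stt,ce=cv2.connectedComponentsWithStats(m)
        i=1+np.argmax(stt[1:,4]); pts=P[l==i]
        print('rack',stt[i],cv2.minAreaRect(pts[:,:2].astype(np.float32)),pts.mean(0))
    hi=(P[...,2]>55)&(P[...,2]<125)&(P[...,0]>300)&(P[...,0]<800)&(abs(P[...,1]-100)<300)
    k,l,stt,ce=cv2.connectedComponentsWithStats(hi.astype(np.uint8))
    for i in range(1,k):
        if stt[i,4]>15:
            p=P[l==i]; print(ce[i].round(1),stt[i,4],p.mean(0).round(1),'zmax',p[:,2].max().round(1),col[l==i].mean(0).round())
P=cloud(t); m=(abs(P[...,2]-105)<3)&(t['color'].max(-1)>0); 
b=(abs(P[...,2]-12)<4)&(t['color'][...,2].astype(int)>t['color'][...,0]+40)
print('blue plate',cv2.minAreaRect(P[b][:,:2].astype(np.float32)))
```

```text
side bench z 0.41255447840643455
rack [ 127  264  101   86 2867] ((567.7023315429688, 224.78842163085938), (60.97989273071289, 212.05435180664062), 79.44413757324219) [552.10872402 233.22981383  32.22129782]
[299.4 170.9] 327 [ 652.5 -188.9   83.1] zmax 106.3 [64. 35. 75.]
[221.6 186.5] 588 [744.1 -51.   66.6] zmax 72.9 [144. 140. 138.]
[345.9 208.5] 601 [ 484.2 -114.9   86.5] zmax 106.8 [83. 80. 77.]
[449.8 225.4] 420 [ 316.2 -193.6   83. ] zmax 107.8 [115. 100.  38.]
[151.2 261.8] 192 [627.6 215.7  73. ] zmax 82.5 [120. 116. 111.]
[171.4 282.3] 303 [565.8 226.6  70.1] zmax 74.1 [128. 127. 124.]
[193.9 305.9] 256 [500.4 240.1  68.9] zmax 78.8 [107. 106. 103.]
top bench z -0.8646971918506097
rack [ 158  164   45   87 1509] ((567.8280639648438, 221.03248596191406), (61.616172790527344, 209.97669982910156), 79.19744873046875) [564.6918151  219.71093995  31.58212063]
[297.5 133.3] 603 [747.7 -61.6  67.7] zmax 77.1 [140. 140. 140.]
[352.8 168.5] 100 [ 654.7 -192.8   94.2] zmax 111.1 [75. 47. 84.]
[183.9 177.4] 78 [629.6 207.6  76. ] zmax 84.7 [108. 106. 104.]
[177.5 203.3] 152 [567.3 220.4  69.9] zmax 78.0 [136. 136. 135.]
[171.1 229.9] 77 [503.  231.4  71.9] zmax 84.4 [98. 97. 95.]
[323.6 238.4] 241 [ 488.  -125.6   95. ] zmax 109.2 [114. 113. 113.]
[354.7 315.1] 43 [ 317.4 -196.3   95.8] zmax 108.4 [131. 128.  54.]
blue plate ((488.77392578125, -124.89710235595703), (97.24111938476562, 97.28382873535156), 61.467315673828125)
```

View pics/crop1.png

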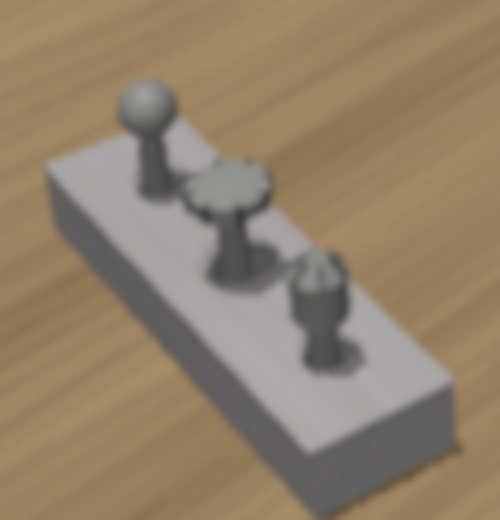

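The crop shows the ball at the back, the toothed disc in the middle and the smooth collar with blunt cone at the near end. That last one, side (195,303) and top (171,230), matches the description at about (503.5, 233.5). Moving to hover above it with the fingers closing across the rack.

Request:
play_rows --commands '[[[-0.017, -0.011, 0.004, 0, 0, -0.014, 0], [-0.058, -0.036, 0.012, 0, 0, -0.048, 0], [-0.107, -0.066, 0.022, 0, 0, -0.088, 0], [-0.158, -0.098, 0.032, 0, 0, -0.13, 0], [-0.21, -0.13, 0.043, 0, 0, -0.173, 0], [-0.261, -0.162, 0.053, 0, 0, -0.215, 0], [-0.308, -0.192, 0.063, 0, 0, -0.255, 0], [-0.334, -0.208, 0.068, 0, 0, -0.275, 0], [-0.344, -0.214, 0.07, 0, 0, -0.283, 0], [-0.344, -0.214, 0.07, 0, 0, -0.283, 0]]]'

```text
t: 1.4
tool_pos: [503.5, 234.4, 161.2]
eef_rot: [180.0, -0.0, 169.4]
contact_force: [-0.1, 0.9, -0.4]
gripper_width: 0.995
grasp_force: 0.0
```

Run:
```python
from h import *
st=bot.get_state(); print(st['t'],st['joints'].round(1),st['tool_pos'],st['eef_rot'])
f=vision.grab_frame('wrist'); np.savez('f_w1.npz',**f)
cv2.imwrite('pics/w1.png',f['color'][...,::-1])
P=cloud(f,st)
hi=(P[...,2]>52)&(P[...,2]<100)&(f['depth']>0)
k,l,s,c=cv2.connectedComponentsWithStats(hi.astype(np.uint8))
for i in range(1,k):
    if s[i,4]>100:
        p=P[l==i]; print(c[i].round(),s[i],p.mean(0).round(1),p.min(0).round(1),p.max(0).round(1))
        z=p[:,2]; q=p[z>z.max()-4]; print(' top',q.mean(0).round(1),'mid',[(p[(z>zz-2)&(z<zz+2)][:,:2].min(0).round(1),p[(z>zz-2)&(z<zz+2)][:,:2].max(0).round(1)) for zz in(60,68)])
```

```text
1.4 [-37.2  17.1   9.5 106.   -3.4  57.2  53.1] [503.50216085 234.40946091 161.20981459] [ 1.79981945e+02 -2.68439789e-02  1.69382520e+02]
[284. 216.] [268 198  33  36 897] [503.2 236.2  71.7] [494.6 224.5  52. ] [516.4 247.   78.6]
 top [505.  235.9  76.1] mid [(array([494.7, 226.6]), array([503.9, 246.3])), (array([494.7, 227. ]), array([513.2, 246.5]))]
[284. 300.] [ 262  278   44   45 1475] [567.7 224.   69.9] [552.9 207.7  61.9] [585.5 239.8  72.6]
 top [568.8 223.8  70.4] mid [(array([554.9, 219.7]), array([554.9, 219.7])), (array([552.9, 207.7]), array([585.5, 239.6]))]
[283. 365.] [270 356  28  16 285] [624.1 213.1  68.6] [620.7 201.7  52.1] [632.  223.2  76. ]Traceback (most recent call last):
  File "<stdin>", line 11, in <module>
    return umr_minimum(a, axis, None, out, keepdims, initial, where)
ValueError: zero-size array to reduction operation minimum which has no identity
```

View pics/w1.png

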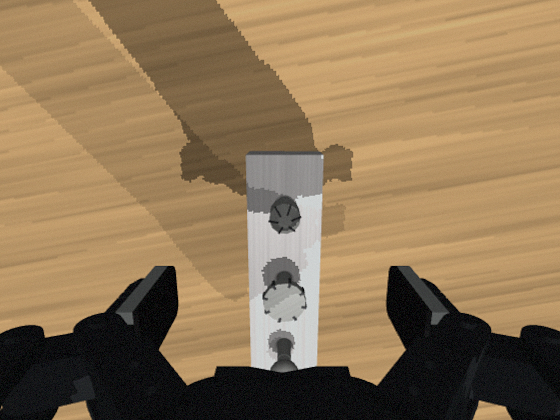

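The picture shows the fluted cone centred at (284,216), the disc at (284,300) and the ball at (284,365), which confirms the choice. The axis is at about (505, 236). Descending so the fingertips end level with the collar's underside.

Request:
play_rows --commands '[[[-0.0012, 0.0018, 0.02, 0, 0, 0, 0], [-0.0012, 0.0018, 0.05, 0, 0, 0, 0], [-0.0012, 0.0018, 0.08, 0, 0, 0, 0], [-0.0012, 0.0018, 0.1, 0, 0, 0, 0], [-0.0012, 0.0018, 0.109, 0, 0, 0, 0], [-0.0012, 0.0018, 0.109, 0, 0, 0, 120], [-0.0012, 0.0018, 0.109, 0, 0, 0, 160], [-0.0012, 0.0018, 0.109, 0, 0, 0, 180], [-0.0012, 0.0018, 0.109, 0, 0, 0, 200], [-0.0012, 0.0018, 0.109, 0, 0, 0, 255]]]' --squeeze 50

```text
t: 2.7
tool_pos: [505.9, 235.9, 53.2]
eef_rot: [179.9, 0.1, 169.4]
contact_force: [-0.3, -0.0, 6.0]
gripper_width: 0.235
grasp_force: 48.8
```

Request:
play_rows --commands '[[[0, 0, 0, 0, 0, 0, 255], [0, 0, 0, 0, 0, 0, 255], [0, 0, 0, 0, 0, 0, 255], [0, 0, 0, 0, 0, 0, 255]]]'

```text
t: 3.2
tool_pos: [505.9, 235.9, 53.2]
eef_rot: [179.9, 0.1, 169.4]
contact_force: [-0.7, -0.2, 5.3]
gripper_width: 0.234
grasp_force: 48.8
```

Request:
play_rows --commands '[[[0, 0, -0.008, 0, 0, 0, 255], [0, 0, -0.03, 0, 0, 0.1, 255], [0, 0, -0.055, 0, 0, 0.27, 255], [0, 0, -0.08, 0, 0, 0.45, 255], [0, 0, -0.105, 0, 0, 0.63, 255], [0, 0, -0.125, 0, 0, 0.81, 255], [0, 0, -0.135, 0, 0, 0.99, 255], [0, 0, -0.137, 0, 0, 1.17, 255], [0, 0, -0.137, 0, 0, 1.32, 255], [0, 0, -0.137, 0, 0, 1.386, 255]]]'

```text
t: 4.45
tool_pos: [504.6, 235.5, 189.1]
eef_rot: [-179.9, 0.0, 89.9]
contact_force: [0.6, -0.5, -0.8]
gripper_width: 0.235
grasp_force: 49.4
```

Request:
play_rows --commands '[[[-0.02, -0.001, 0, 0, 0, 0, 255], [-0.065, -0.002, 0, 0, 0, 0, 255], [-0.12, -0.004, 0, 0, 0, 0, 255], [-0.18, -0.007, 0, 0, 0, 0, 255], [-0.24, -0.009, 0, 0, 0, 0, 255], [-0.3, -0.011, 0, 0, 0, 0, 255], [-0.36, -0.014, 0, 0, 0, 0, 255], [-0.4, -0.016, 0, 0, 0, 0, 255], [-0.42, -0.016, 0, 0, 0, 0, 255], [-0.42, -0.016, 0, 0, 0, 0, 255]]]'

```text
t: 5.7
tool_pos: [487.4, -187.2, 189.3]
eef_rot: [-180.0, 0.0, 89.7]
contact_force: [0.0, 0.8, -1.2]
gripper_width: 0.233
grasp_force: 49.4
```

Run:
```python
from h import *
st=bot.get_state(); print(st['t'],st['joints'].round(1),st['tool_pos'],st['eef_rot'])
f=vision.grab_frame('wrist'); np.savez('f_w2.npz',**f)
P=cloud(f,st)
near=(abs(P[...,0]-488)<40)&(abs(P[...,1]+125)<40)&(f['depth']>0)
m=near&(abs(P[...,2]-105)<5)
k,l,s,c=cv2.connectedComponentsWithStats(m.astype(np.uint8)); i=1+np.argmax(s[1:,4]); print(s[i],c[i],P[l==i].mean(0))
x,y,w,h=s[i][:4]
cn,_=cv2.findContours((l==i).astype(np.uint8),cv2.RETR_EXTERNAL,cv2.CHAIN_APPROX_NONE)
cn=max(cn,key=cv2.contourArea)[:,0]
q=np.array([onplane(f,u,v,105,st)[:2] for u,v in cn]).astype(np.float32)
print('circle',cv2.minEnclosingCircle(q))
print('hex',cv2.approxPolyDP(q.reshape(-1,1,2),3,True)[:,0].round(1).tolist())
# support widths vs angle
hull=cv2.convexHull(q)[:,0]
for a in range(0,60,3):
    ws=[np.ptp(hull@[np.cos(np.radians(a+k)),np.sin(np.radians(a+k))]) for k in(0,60,120)]; print(a,np.round(ws,1),end=' ')
cr=f['color'][max(0,y-60):y+h+200,max(0,x-100):x+w+100]
cv2.imwrite('pics/w2.png',cv2.resize(cr,None,fx=2,fy=2)[:600,:800,::-1]); print(x-100,y-60)
s_=vision.grab_frame('side'); cv2.imwrite('pics/s2.png',cv2.resize(s_['color'][100:270,260:480],None,fx=3,fy=3)[...,::-1])
```

```text
5.7 [-16.9  14.7  39.3 109.1 -10.7  59.8  26.5] [ 487.42125469 -187.19124905  189.30857906] [-1.79962298e+02  2.56107772e-02  8.97415090e+01]
[ 252   91   65   60 2007] [283.89636273 120.38216243] [ 489.25109648 -122.95255887  103.73139116]
circle ((489.39593505859375, -123.23194885253906), 20.409223556518555)
hex [[479.6000061035156, -105.4000015258789], [469.29998779296875, -121.30000305175781], [478.3999938964844, -140.39999389648438], [498.79998779296875, -141.1999969482422], [509.3999938964844, -125.0999984741211], [500.3999938964844, -106.0]]
0 [40.1 40.8 40.6] 3 [40.  40.6 40.5] 6 [39.8 40.4 40.3] 9 [39.5 40.  39.9] 12 [39.1 39.5 39.5] 15 [38.6 38.9 38.9] 18 [38.  38.2 38.3] 21 [37.3 37.4 37.5] 24 [36.5 36.5 36.6] 27 [35.8 35.8 35.8] 30 [36.5 35.8 36.6] 33 [37.4 36.8 37.4] 36 [38.1 37.6 38.1] 39 [38.8 38.4 38.7] 42 [39.4 39.  39.2] 45 [39.9 39.6 39.6] 48 [40.3 40.  39.9] 51 [40.6 40.3 40.1] 54 [40.7 40.5 40.2] 57 [40.8 40.6 40.2] 152 31
```

View pics/w2.png

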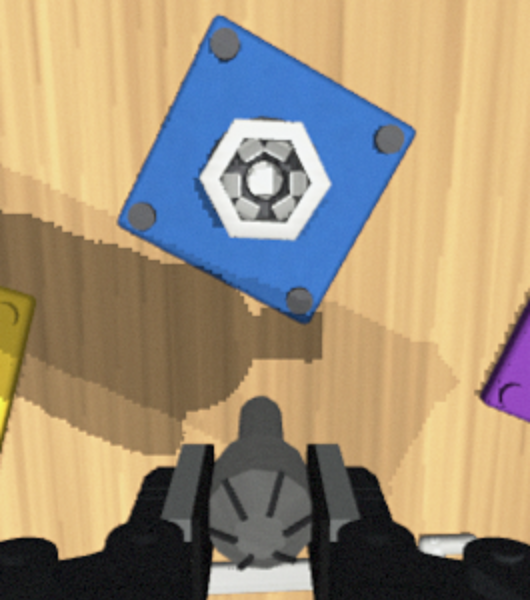

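View pics/s2.png

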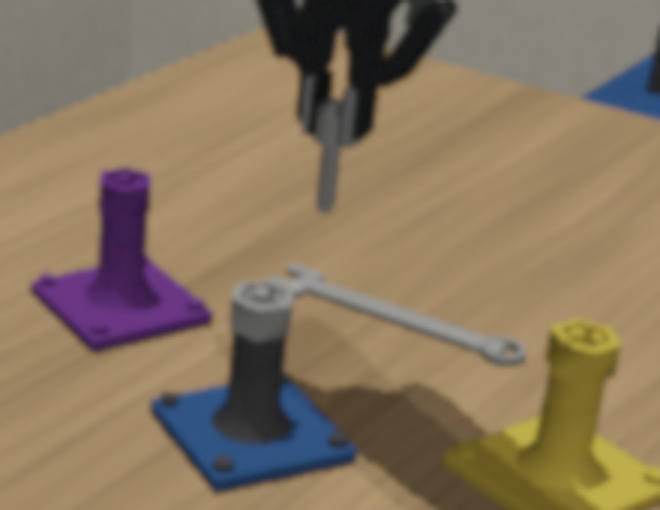

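The wrist view shows the open hex nut centred at crop (265,180) and the tool held upright between the pads at (260,500). In the side view the shank hangs vertical. Next I'll measure the held tool's axis in the same wrist frame, so the camera bias cancels out.

Run:
```python
from h import *
f=dict(np.load('f_w2.npz')); st=bot.get_state(); P=cloud(f,st)
tp=st['tool_pos']; print(tp)
D=f['depth']; near=(np.hypot(P[...,0]-tp[0],P[...,1]-tp[1])<25)&(D>0)
for zl,zh in((141,150),(150,160),(160,170),(170,180),(206,209),(209,212),(212,216)):
    p=P[near&(P[...,2]>zl)&(P[...,2]<zh)&(abs(P[...,0]-tp[0])<9.5)]
    if len(p)>5:
        A=np.c_[2*p[:,:2],np.ones(len(p))]; s=np.linalg.lstsq(A,(p[:,:2]**2).sum(1),rcond=None)[0]
        print(zl,zh,len(p),p.min(0).round(1),p.max(0).round(1),p.mean(0).round(1),'fit',s[:2].round(1),np.sqrt(s[2]+s[:2]@s[:2]).round(1))
# bore: depth hole / nut ring inner: white ring centroid using brightness
c=f['color']; m=(c.min(-1)>200).astype(np.uint8); m[:, :240]=0; m[:,330:]=0; m[170:]=0
cn,_=cv2.findContours(m,cv2.RETR_EXTERNAL,cv2.CHAIN_APPROX_NONE); cn=max(cn,key=cv2.contourArea)[:,0]
(r)=cv2.minAreaRect(cn); M=cv2.moments(cn); u,v=M['m10']/M['m00'],M['m01']/M['m00']
print('nut ring',u,v,onplane(f,u,v,105,st).round(1),len(cn))
```

```text
[ 488.47215632 -183.88583575  189.05566522]
141 150 59 [ 482.7 -183.1  141.9] [ 494.4 -177.3  149.9] [ 488.7 -178.8  147.2] fit [ 488.6 -183.4] 5.8
150 160 131 [ 482.9 -182.   150.2] [ 494.3 -177.1  160. ] [ 488.6 -178.8  155.2] fit [ 488.5 -183.4] 5.8
160 170 147 [ 483.2 -182.4  160. ] [ 494.5 -177.2  169.9] [ 488.6 -178.7  165.1] fit [ 488.6 -183.3] 5.7
170 180 44 [ 484.5 -179.8  170. ] [ 493.3 -177.2  175. ] [ 488.6 -178.1  172. ] fit [ 488.6 -182.5] 5.0
206 209 750 [ 479.  -194.2  206. ] [ 497.9 -171.8  209. ] [ 488.6 -180.1  207.6] fit [ 488.6 -183.4] 9.3
209 212 870 [ 479.2 -192.4  209. ] [ 497.7 -174.4  212. ] [ 488.6 -182.   210.6] fit [ 488.6 -183.1] 6.3
212 216 392 [ 482.4 -188.8  212. ] [ 495.3 -177.   214.1] [ 488.7 -183.   212.5] fit [ 488.6 -183.1] 4.1
nut ring 284.2173992008718 120.13893933890301 [ 490.2 -119.2  105. ] 178
```

Request:
play_rows --commands '[[[0.015, 0.0002, 0, 0, 0, 0, 255], [0.035, 0.0004, 0, 0, 0, 0, 255], [0.052, 0.0006, 0.008, 0, 0, 0, 255], [0.06, 0.0006, 0.02, 0, 0, 0, 255], [0.06, 0.0006, 0.026, 0, 0, 0, 255], [0.06, 0.0006, 0.026, 0, 0, 0, 255], [0.06, 0.0006, 0.026, 0, 0, 0, 255], [0.06, 0.0006, 0.026, 0, 0, 0, 255]]]'

```text
t: 6.8
tool_pos: [490.0, -125.0, 163.6]
eef_rot: [180.0, 0.0, 89.9]
contact_force: [-1.1, 1.2, -1.3]
gripper_width: 0.233
grasp_force: 49.4
```

Run:
```python
from h import *
st=bot.get_state(); tp=st['tool_pos']; print(st['t'],tp,st['eef_rot'])
f=vision.grab_frame('wrist'); P=cloud(f,st); D=f['depth']; X,Y,Z=P[...,0],P[...,1],P[...,2]
m=(abs(Z-104.5)<4)&(np.hypot(X-489,Y+124)<26)&(D>0)
pts=P[m]; print('nut pts',len(pts),pts.min(0).round(1),pts.max(0).round(1))
h=cv2.convexHull(pts[:,:2].astype(np.float32))[:,0]
for a in(28,88,148):
    d=np.array([np.cos(np.radians(a)),np.sin(np.radians(a))]); e=h@d; print(a,e.min().round(1),e.max().round(1),'mid',((e.min()+e.max())/2).round(1),'tcp',(tp[:2]@d).round(1))
for zl,zh in((112,122),(122,134),(134,146)):
    p=P[(Z>zl)&(Z<zh)&(np.hypot(X-tp[0],Y-tp[1])<12)&(D>0)]
    if len(p)>20:
        A=np.c_[2*p[:,:2],np.ones(len(p))]; s=np.linalg.lstsq(A,(p[:,:2]**2).sum(1),rcond=None)[0]
        print(zl,len(p),'fit',s[:2].round(1),np.sqrt(s[2]+s[:2]@s[:2]).round(1),p[:,0].min().round(1),p[:,0].max().round(1))
cv2.imwrite('pics/w3.png',cv2.resize(f['color'][130:350,160:410],None,fx=2.4,fy=2.4)[...,::-1])
```

```text
6.8 [ 489.98270696 -124.99497912  163.58899456] [1.79958935e+02 8.56192374e-03 8.99459107e+01]
nut pts 1706 [ 468.6 -140.6  100.5] [ 509.8 -104.7  106.7]
28 355.8 392.2 mid 374.0 tcp 373.9
88 -123.8 -87.8 mid -105.8 tcp -107.8
148 -498.7 -462.0 mid -480.3 tcp -481.8
112 25 fit [ 490.1 -124.7] 5.8 484.3 496.0
122 153 fit [ 490.1 -124.5] 5.8 484.5 495.9
134 175 fit [ 490.1 -124.5] 5.8 484.7 496.0
```

View pics/w3.png

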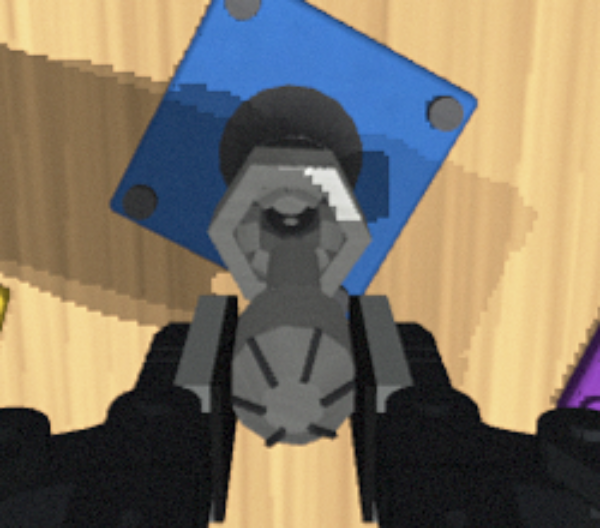

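Tool axis is at (490.1, -124.6) and nut centre at (489.2, -122.8). I'll correct that offset and lower in steps, watching the force.

Request:
play_rows --commands '[[[0.0009, -0.0005, 0, 0, 0, 0, 255], [0.0017, -0.0009, 0, 0, 0, 0, 255], [0.0017, -0.0009, 0.002, 0, 0, 0, 255], [0.0017, -0.0009, 0.005, 0, 0, 0, 255], [0.0017, -0.0009, 0.009, 0, 0, 0, 255], [0.0017, -0.0009, 0.013, 0, 0, 0, 255], [0.0017, -0.0009, 0.016, 0, 0, 0, 255], [0.0017, -0.0009, 0.018, 0, 0, 0, 255], [0.0017, -0.0009, 0.018, 0, 0, 0, 255]]]'

```text
t: 7.98
tool_pos: [488.8, -122.6, 145.1]
eef_rot: [-180.0, -0.0, 90.0]
contact_force: [0.4, 1.0, -1.6]
gripper_width: 0.237
grasp_force: 49.4
```

Request:
play_rows --commands '[[[0, 0, 0.003, 0, 0, 0, 255], [0, 0, 0.006, 0, 0, 0, 255], [0, 0, 0.01, 0, 0, 0, 255], [0, 0, 0.014, 0, 0, 0, 255], [0, 0, 0.018, 0, 0, 0, 255], [0, 0, 0.021, 0, 0, 0, 255], [0, 0, 0.022, 0, 0, 0, 255], [0, 0, 0.022, 0, 0, 0, 255]]]'

```text
t: 8.98
tool_pos: [488.9, -122.8, 123.3]
eef_rot: [180.0, 0.0, 90.0]
contact_force: [-0.1, -0.4, -1.6]
gripper_width: 0.236
grasp_force: 49.4
```

Request:
play_rows --commands '[[[0, 0, 0.001, 0, 0, 0, 255], [0, 0, 0.002, 0, 0, 0, 255], [0, 0, 0.003, 0, 0, 0, 255], [0, 0, 0.004, 0, 0, 0, 255], [0, 0, 0.004, 0, 0, 0, 255]]]'

```text
t: 9.6
tool_pos: [488.9, -122.7, 119.2]
eef_rot: [180.0, 0.0, 90.0]
contact_force: [0.0, -0.7, -2.0]
gripper_width: 0.234
grasp_force: 49.4
```

Request:
play_rows --commands '[[[0, 0, 0.0005, 0, 0, 0, 255], [0, 0, 0.001, 0, 0, 0, 255], [0, 0, 0.0015, 0, 0, 0, 255], [0, 0, 0.002, 0, 0, 0, 255], [0, 0, 0.0025, 0, 0, 0, 255], [0, 0, 0.003, 0, 0, 0, 255], [0, 0, 0.003, 0, 0, 0, 255]]]'

```text
t: 10.48
tool_pos: [489.1, -122.7, 116.3]
eef_rot: [180.0, -0.0, 90.0]
contact_force: [-0.0, -0.7, -0.2]
gripper_width: 0.232
grasp_force: 49.4
```

Request:
play_rows --commands '[[[0, 0, 0.0005, 0, 0, 0, 255], [0, 0, 0.001, 0, 0, 0, 255], [0, 0, 0.0015, 0, 0, 0, 255], [0, 0, 0.002, 0, 0, 0, 255], [0, 0, 0.002, 0, 0, 0, 255]]]'

```text
t: 11.1
tool_pos: [488.9, -122.7, 114.1]
eef_rot: [180.0, 0.0, 90.0]
contact_force: [1.2, -0.7, -0.0]
gripper_width: 0.237
grasp_force: 49.5
```

Request:
play_rows --commands '[[[0, 0, 0.0004, 0, 0, 0, 255], [0, 0, 0.0008, 0, 0, 0, 255], [0, 0, 0.0012, 0, 0, 0, 255], [0, 0, 0.0015, 0, 0, 0, 255], [0, 0, 0.0015, 0, 0, 0, 255]]]'

```text
t: 11.72
tool_pos: [488.9, -122.6, 112.8]
eef_rot: [180.0, -0.0, 90.0]
contact_force: [-0.1, -1.7, 0.4]
gripper_width: 0.238
grasp_force: 49.5
```

Request:
play_rows --commands '[[[0, 0, 0.0003, 0, 0, 0, 255], [0, 0, 0.0006, 0, 0, 0, 255], [0, 0, 0.001, 0, 0, 0, 255], [0, 0, 0.001, 0, 0, 0, 255]]]'

```text
t: 12.22
tool_pos: [488.9, -122.6, 111.7]
eef_rot: [180.0, -0.0, 90.0]
contact_force: [0.6, -1.3, -0.3]
gripper_width: 0.235
grasp_force: 49.5
```

Request:
play_rows --commands '[[[0, 0, 0.0003, 0, 0, 0, 255], [0, 0, 0.0006, 0, 0, 0, 255], [0, 0, 0.001, 0, 0, 0, 255], [0, 0, 0.001, 0, 0, 0, 255]]]'

```text
t: 12.72
tool_pos: [489.0, -122.8, 111.2]
eef_rot: [180.0, -0.0, 90.0]
contact_force: [-0.7, -1.4, 5.1]
gripper_width: 0.233
grasp_force: 50.1
```

Request:
play_rows --commands '[[[0, 0, 0.0003, 0, 0, 0, 255], [0, 0, 0.0006, 0, 0, 0, 255], [0, 0, 0.001, 0, 0, 0, 255], [0, 0, 0.001, 0, 0, 0, 255]]]'

```text
t: 13.22
tool_pos: [489.2, -122.9, 111.1]
eef_rot: [180.0, -0.0, 90.0]
contact_force: [-2.6, -1.8, 11.6]
gripper_width: 0.236
grasp_force: 50.8
```

Request:
play_rows --commands '[[[0, 0, 0.0003, 0, 0, 0, 255], [0, 0, 0.0006, 0, 0, 0, 255], [0, 0, 0.0008, 0, 0, 0, 255], [0, 0, 0.0008, 0, 0, 0, 255]]]'

```text
t: 13.72
tool_pos: [489.3, -123.1, 111.0]
eef_rot: [180.0, -0.1, 90.0]
contact_force: [-3.7, -0.7, 18.0]
gripper_width: 0.234
grasp_force: 51.3
```

Run:
```python
from h import *
st=bot.get_state(); tp=st['tool_pos']; print(st['t'],tp,st['contact_force'])
f=vision.grab_frame('wrist'); P=cloud(f,st); D=f['depth']; X,Y,Z=P[...,0],P[...,1],P[...,2]
r=np.hypot(X-489,Y+122.8); m=(r<8)&(D>0)&(Z>115); print('tool top z',np.percentile(Z[m],[50,90,97]))
m=(r>14)&(r<19)&(D>0)&(abs(Z-105)<6)&(Y>-118); print('nut top',np.median(Z[m]),m.sum())
s=vision.grab_frame('side'); cv2.imwrite('pics/s4.png',cv2.resize(s['color'][140:250,290:410],None,fx=5,fy=5,interpolation=cv2.INTER_CUBIC)[...,::-1])
```

```text
13.725 [ 489.34033773 -123.05808215  111.01529557] [-3.72787332 -0.69282351 18.03611717]
tool top z [133.59643174 134.75808976 135.23414142]
nut top 104.25755390960825 895
```

View pics/s4.png

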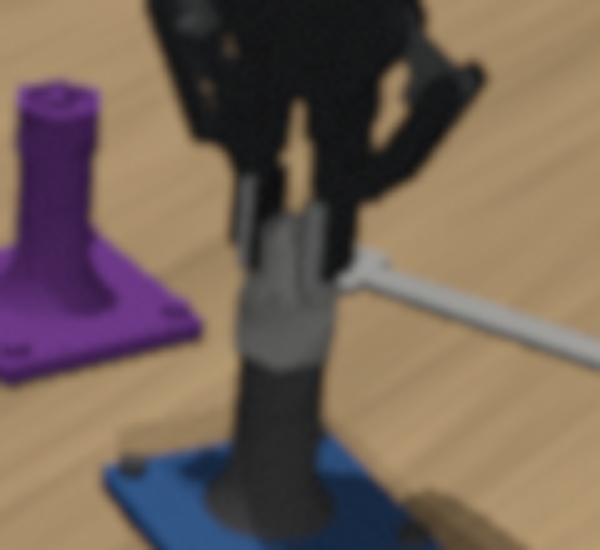

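The tool's top is 30.5 mm above the nut, the collar sits just over it, and the contact is hard at 18 N, so it's home. Now I'll take off the push and open.

Request:
play_rows --commands '[[[0, 0, -0.0012, 0, 0, 0, 255], [0, 0, -0.0026, 0, 0, 0, 255], [0, 0, -0.0026, 0, 0, 0, 255], [0, 0, -0.0026, 0, 0, 0, 120], [0, 0, -0.0026, 0, 0, 0, 0], [0, 0, -0.0026, 0, 0, 0, 0], [0, 0, -0.0026, 0, 0, 0, 0], [0, 0, -0.0026, 0, 0, 0, 0]]]' --squeeze 50

```text
t: 14.82
tool_pos: [488.9, -122.6, 111.6]
eef_rot: [-180.0, -0.0, 90.0]
contact_force: [0.2, -0.4, -0.2]
gripper_width: 1.003
grasp_force: 0.0
```

Run:
```python
from h import *
st=bot.get_state(); tp=st['tool_pos']; print(st['t'],tp,st['eef_rot'],st['joints'].round(1),st['contact_force'],st['torque'])
f=vision.grab_frame('wrist'); P=cloud(f,st); D=f['depth']; X,Y,Z=P[...,0],P[...,1],P[...,2]
r=np.hypot(X-489,Y+122.8); m=(r<8)&(D>0)&(Z>115); print('tool top z',np.percentile(Z[m],[50,90,97]),P[m].mean(0))
m=(r>14)&(r<19)&(D>0)&(abs(Z-105)<6)&(Y>-118); print('nut top',np.median(Z[m]),m.sum())
```

```text
14.825 [ 488.85451464 -122.60404482  111.56398772] [-1.79997708e+02 -8.88125872e-03  9.00046181e+01] [-20.6  18.6  35.6 115.8 -14.1  49.7  22.7] [ 0.19286085 -0.44771906 -0.15986736] [-0.0053649   0.0297389  -0.00524143]
tool top z [134.22302582 135.43699925 135.84288204] [ 489.01472779 -121.5852236   133.92409525]
nut top 104.25270872003253 971
```

The top reads about 0.6 mm higher than when pressed, so taking off the push may have lifted the tool slightly. I'll regrip, press gently, and open while still pressing.

Request:
play_rows --commands '[[[0, 0, 0, 0, 0, 0, 160], [0, 0, 0, 0, 0, 0, 200], [0, 0, 0, 0, 0, 0, 255], [0, 0, 0, 0, 0, 0, 255], [0, 0, 0, 0, 0, 0, 255], [0, 0, 0.0006, 0, 0, 0, 255], [0, 0, 0.0012, 0, 0, 0, 255], [0, 0, 0.0016, 0, 0, 0, 255], [0, 0, 0.0018, 0, 0, 0, 255], [0, 0, 0.0018, 0, 0, 0, 255]]]' --squeeze 50

```text
t: 16.12
tool_pos: [489.3, -123.0, 111.2]
eef_rot: [180.0, -0.0, 90.0]
contact_force: [-3.9, 0.1, 10.3]
gripper_width: 0.234
grasp_force: 50.2
```

Request:
play_rows --commands '[[[0, 0, 0.0004, 0, 0, 0, 255], [0, 0, 0.0008, 0, 0, 0, 255], [0, 0, 0.0008, 0, 0, 0, 255], [0, 0, 0.0008, 0, 0, 0, 0], [0, 0, 0.0008, 0, 0, 0, 0], [0, 0, 0.0008, 0, 0, 0, 0], [0, 0, 0.0008, 0, 0, 0, 0], [0, 0, 0.0008, 0, 0, 0, 0]]]'

```text
t: 17.12
tool_pos: [488.8, -122.6, 108.9]
eef_rot: [-180.0, -0.0, 90.0]
contact_force: [0.1, 0.5, 0.3]
gripper_width: 0.998
grasp_force: 0.0
```

Run:
```python
from h import *
st=bot.get_state(); tp=st['tool_pos']; print(st['t'],tp,st['eef_rot'],st['contact_force'],st['torque'])
f=vision.grab_frame('wrist'); P=cloud(f,st); D=f['depth']; X,Y,Z=P[...,0],P[...,1],P[...,2]
r=np.hypot(X-489,Y+122.8); m=(r<8)&(D>0)&(Z>115); print('tool top z',np.percentile(Z[m],[50,90,97]),P[m].mean(0))
m=(r>14)&(r<19)&(D>0)&(abs(Z-105)<6)&(Y>-118); print('nut top',np.median(Z[m]),m.sum())
m=(abs(Z-104.2)<4)&(np.hypot(X-489,Y+123)<26)&(D>0); h=cv2.convexHull(P[m][:,:2].astype(np.float32))[:,0]
for a in range(16,42,2): print(a,[np.ptp(h@[np.cos(np.radians(a+k)),np.sin(np.radians(a+k))]).round(1) for k in(0,60,120)],end=' ')
print('mid',[((h@d).min()+(h@d).max())/2 for d in np.eye(2)])
```

```text
17.125 [ 488.81332837 -122.64161682  108.85719183] [-1.79987903e+02 -3.58138701e-03  9.00020547e+01] [0.14942742 0.53028437 0.28858431] [-0.03556209 -0.05249577 -0.00921875]
tool top z [133.63827522 134.92495308 135.38003932] [ 489.03509637 -121.6728073   133.26923618]
nut top 104.2739749271052 1011
16 [np.float64(39.1), np.float64(37.6), np.float64(37.6)] 18 [np.float64(38.6), np.float64(37.1), np.float64(37.5)] 20 [np.float64(38.1), np.float64(36.5), np.float64(37.3)] 22 [np.float64(37.6), np.float64(35.8), np.float64(37.1)] 24 [np.float64(37.1), np.float64(35.1), np.float64(36.8)] 26 [np.float64(36.6), np.float64(34.5), np.float64(36.5)] 28 [np.float64(36.5), np.float64(34.0), np.float64(36.5)] 30 [np.float64(37.1), np.float64(33.9), np.float64(37.1)] 32 [np.float64(37.6), np.float64(33.8), np.float64(37.6)] 34 [np.float64(38.1), np.float64(33.6), np.float64(38.2)] 36 [np.float64(38.5), np.float64(33.3), np.float64(38.6)] 38 [np.float64(39.0), np.float64(33.3), np.float64(39.1)] 40 [np.float64(39.3), np.float64(33.9), np.float64(39.5)] mid [np.float64(489.25767517089844), np.float64(-121.41818237304688)]
```

The top is back at 134.9, so the tool is home. Rotating 27.5° to line up with the flats, then lowering and gripping the nut.

Request:
play_rows --commands '[[[0, 0, 0, 0, 0, -0.13, 0], [0, 0, 0, 0, 0, -0.27, 0], [0, 0, 0.006, 0, 0, -0.4, 0], [0, 0, 0.014, 0, 0, -0.48, 0], [0, 0, 0.021, 0, 0, -0.48, 0], [0, 0, 0.025, 0, 0, -0.48, 0], [0, 0, 0.025, 0, 0, -0.48, 60], [0, 0, 0.025, 0, 0, -0.48, 110], [0, 0, 0.025, 0, 0, -0.48, 130], [0, 0, 0.025, 0, 0, -0.48, 150]]]' --squeeze 40

```text
t: 18.42
tool_pos: [488.9, -122.7, 84.3]
eef_rot: [180.0, -0.0, 117.5]
contact_force: [-0.7, 0.5, 2.4]
gripper_width: 0.418
grasp_force: 21.2
```

Request:
play_rows --commands '[[[0, 0, 0, 0, 0, 0, 180], [0, 0, 0, 0, 0, 0, 220], [0, 0, 0, 0, 0, 0, 255], [0, 0, 0, 0, 0, 0, 255], [0, 0, 0, 0, 0, 0, 255], [0, 0, 0, 0, 0, 0, 255]]]' --squeeze 80

```text
t: 19.18
tool_pos: [488.9, -122.7, 84.6]
eef_rot: [180.0, -0.0, 117.5]
contact_force: [-1.5, 0.5, 5.0]
gripper_width: 0.406
grasp_force: 79.1
```

```bash
cat > s.py <<'E'
from h import *
st=bot.get_state(); print(round(st['t'],2),'yaw',st['eef_rot'].round(2),'pos',st['tool_pos'].round(1),'F',st['contact_force'].round(1),'T',st['torque'].round(3),'j7',st['joints'][6].round(2),'tau7',st['joint_torque'][6].round(3),'g',round(st['grasp_force'],1),'w',round(st['gripper_width'],3))
E
python3 s.py
```

```text
19.18 yaw [ 1.7997e+02 -2.0000e-02  1.1746e+02] pos [ 488.9 -122.7   84.6] F [-1.5  0.5  5. ] T [ 0.09   0.414 -0.171] j7 49.12 tau7 0.147 g 79.1 w 0.406
```

Grip on the flats is good. Turning clockwise (tool +z) at 0.02 rad per row and reading the torque while moving.

Request:
play_rows --commands '[[[0, 0, 0, 0, 0, 0.02, 255], [0, 0, 0, 0, 0, 0.04, 255], [0, 0, 0, 0, 0, 0.06, 255], [0, 0, 0, 0, 0, 0.08, 255], [0, 0, 0, 0, 0, 0.1, 255], [0, 0, 0, 0, 0, 0.12, 255], [0, 0, 0, 0, 0, 0.14, 255], [0, 0, 0, 0, 0, 0.16, 255], [0, 0, 0, 0, 0, 0.18, 255], [0, 0, 0, 0, 0, 0.2, 255]]]'

```text
t: 20.42
tool_pos: [489.0, -122.7, 84.6]
eef_rot: [180.0, -0.0, 106.1]
contact_force: [-1.9, 0.6, 4.9]
gripper_width: 0.402
grasp_force: 79.0
```

```bash
python3 s.py
```

```text
20.43 yaw [ 1.7999e+02 -1.0000e-02  1.0607e+02] pos [ 489.  -122.7   84.6] F [-1.9  0.6  4.9] T [0.031 0.332 0.172] j7 39.0 tau7 -0.106 g 79.0 w 0.402
```

Request:
play_rows --commands '[[[0, 0, 0, 0, 0, 0.02, 255], [0, 0, 0, 0, 0, 0.04, 255], [0, 0, 0, 0, 0, 0.06, 255], [0, 0, 0, 0, 0, 0.08, 255], [0, 0, 0, 0, 0, 0.1, 255]]]'

```text
t: 21.05
tool_pos: [489.1, -122.7, 84.6]
eef_rot: [180.0, -0.0, 100.3]
contact_force: [-0.4, -0.5, 4.9]
gripper_width: 0.403
grasp_force: 79.0
```

```bash
python3 s.py
```

```text
21.05 yaw [ 1.7998e+02 -1.0000e-02  1.0034e+02] pos [ 489.1 -122.7   84.6] F [-0.4 -0.5  4.9] T [0.097 0.303 0.188] j7 33.96 tau7 -0.107 g 79.0 w 0.403
```

Request:
play_rows --commands '[[[0, 0, 0, 0, 0, 0.02, 255], [0, 0, 0, 0, 0, 0.04, 255], [0, 0, 0, 0, 0, 0.06, 255], [0, 0, 0, 0, 0, 0.08, 255]]]'

```text
t: 21.55
tool_pos: [489.2, -122.7, 84.6]
eef_rot: [180.0, -0.0, 95.8]
contact_force: [-0.8, 0.1, 5.0]
gripper_width: 0.405
grasp_force: 79.0
```

```bash
python3 s.py
```

```text
21.55 yaw [ 1.7997e+02 -1.0000e-02  9.5750e+01] pos [ 489.2 -122.7   84.6] F [-0.8  0.1  5. ] T [0.02  0.329 0.198] j7 29.94 tau7 -0.107 g 79.0 w 0.405
```

Request:
play_rows --commands '[[[0, 0, 0, 0, 0, 0.02, 255], [0, 0, 0, 0, 0, 0.04, 255], [0, 0, 0, 0, 0, 0.06, 255], [0, 0, 0, 0, 0, 0.08, 255], [0, 0, 0, 0, 0, 0.1, 255], [0, 0, 0, 0, 0, 0.12, 255], [0, 0, 0, 0, 0, 0.14, 255], [0, 0, 0, 0, 0, 0.16, 255], [0, 0, 0, 0, 0, 0.18, 255], [0, 0, 0, 0, 0, 0.2, 255]]]'

```text
t: 22.8
tool_pos: [489.3, -122.7, 84.6]
eef_rot: [180.0, -0.0, 84.3]
contact_force: [-0.3, 0.1, 5.3]
gripper_width: 0.403
grasp_force: 79.0
```

```bash
python3 s.py
```

```text
22.8 yaw [ 1.7996e+02 -1.0000e-02  8.4290e+01] pos [ 489.3 -122.7   84.6] F [-0.3  0.1  5.3] T [0.054 0.274 0.187] j7 19.97 tau7 -0.108 g 79.0 w 0.403
```

Request:
play_rows --commands '[[[0, 0, 0, 0, 0, 0.02, 255], [0, 0, 0, 0, 0, 0.04, 255], [0, 0, 0, 0, 0, 0.06, 255], [0, 0, 0, 0, 0, 0.08, 255], [0, 0, 0, 0, 0, 0.1, 255], [0, 0, 0, 0, 0, 0.12, 255], [0, 0, 0, 0, 0, 0.14, 255], [0, 0, 0, 0, 0, 0.16, 255], [0, 0, 0, 0, 0, 0.18, 255], [0, 0, 0, 0, 0, 0.2, 255]]]'

```text
t: 24.05
tool_pos: [489.4, -122.7, 84.6]
eef_rot: [179.9, -0.0, 72.8]
contact_force: [-0.4, 1.2, 5.5]
gripper_width: 0.401
grasp_force: 79.1
```

```bash
python3 s.py
```

```text
24.05 yaw [ 1.7995e+02 -2.0000e-02  7.2830e+01] pos [ 489.4 -122.7   84.6] F [-0.4  1.2  5.5] T [0.046 0.264 0.257] j7 10.08 tau7 -0.11 g 79.1 w 0.401
```

The free reading averages 0.187 and torque is now rising. The firm target is about 0.40 to 0.42. Continuing with shorter calls.

Request:
play_rows --commands '[[[0, 0, 0, 0, 0, 0.02, 255], [0, 0, 0, 0, 0, 0.04, 255], [0, 0, 0, 0, 0, 0.06, 255], [0, 0, 0, 0, 0, 0.08, 255], [0, 0, 0, 0, 0, 0.1, 255]]]'

```text
t: 24.68
tool_pos: [489.5, -122.7, 84.6]
eef_rot: [179.9, -0.0, 67.1]
contact_force: [-1.7, 0.9, 4.9]
gripper_width: 0.398
grasp_force: 79.1
```

```bash
python3 s.py
```

```text
24.68 yaw [ 1.7995e+02 -3.0000e-02  6.7100e+01] pos [ 489.5 -122.7   84.6] F [-1.7  0.9  4.9] T [0.072 0.263 0.259] j7 5.18 tau7 -0.11 g 79.1 w 0.398
```

Request:
play_rows --commands '[[[0, 0, 0, 0, 0, 0.02, 255], [0, 0, 0, 0, 0, 0.04, 255], [0, 0, 0, 0, 0, 0.06, 255], [0, 0, 0, 0, 0, 0.08, 255], [0, 0, 0, 0, 0, 0.1, 255]]]'

```text
t: 25.3
tool_pos: [489.6, -122.7, 84.6]
eef_rot: [179.9, -0.0, 61.4]
contact_force: [-0.3, 0.2, 5.4]
gripper_width: 0.403
grasp_force: 79.1
```

```bash
python3 s.py
```

```text
25.3 yaw [ 1.7994e+02 -3.0000e-02  6.1360e+01] pos [ 489.6 -122.7   84.6] F [-0.3  0.2  5.4] T [0.044 0.207 0.231] j7 0.3 tau7 -0.111 g 79.1 w 0.403
```

Request:
play_rows --commands '[[[0, 0, 0, 0, 0, 0.02, 255], [0, 0, 0, 0, 0, 0.04, 255], [0, 0, 0, 0, 0, 0.06, 255], [0, 0, 0, 0, 0, 0.08, 255]]]'

```text
t: 25.8
tool_pos: [489.6, -122.8, 84.6]
eef_rot: [179.9, -0.0, 56.8]
contact_force: [-0.5, 0.2, 5.0]
gripper_width: 0.401
grasp_force: 79.1
```

```bash
python3 s.py
```

```text
25.8 yaw [ 1.7993e+02 -4.0000e-02  5.6770e+01] pos [ 489.6 -122.8   84.6] F [-0.5  0.2  5. ] T [0.086 0.209 0.217] j7 -3.58 tau7 -0.112 g 79.1 w 0.401
```

Request:
play_rows --commands '[[[0, 0, 0, 0, 0, 0.02, 255], [0, 0, 0, 0, 0, 0.04, 255], [0, 0, 0, 0, 0, 0.06, 255], [0, 0, 0, 0, 0, 0.08, 255]]]'

```text
t: 26.3
tool_pos: [489.6, -122.8, 84.6]
eef_rot: [179.9, -0.0, 52.2]
contact_force: [-1.0, 1.2, 5.7]
gripper_width: 0.406
grasp_force: 79.1
```

```bash
python3 s.py
```

```text
26.3 yaw [ 1.7993e+02 -4.0000e-02  5.2180e+01] pos [ 489.6 -122.8   84.6] F [-1.   1.2  5.7] T [0.007 0.212 0.232] j7 -7.44 tau7 -0.112 g 79.1 w 0.406
```

Request:
play_rows --commands '[[[0, 0, 0, 0, 0, 0.02, 255], [0, 0, 0, 0, 0, 0.04, 255], [0, 0, 0, 0, 0, 0.06, 255], [0, 0, 0, 0, 0, 0.08, 255]]]'

```text
t: 26.8
tool_pos: [489.7, -122.8, 84.6]
eef_rot: [179.9, -0.1, 47.6]
contact_force: [-0.3, -0.2, 4.5]
gripper_width: 0.405
grasp_force: 79.1
```

```bash
python3 s.py
```

```text
26.8 yaw [ 1.7993e+02 -5.0000e-02  4.7600e+01] pos [ 489.7 -122.8   84.6] F [-0.3 -0.2  4.5] T [-0.021  0.145  0.23 ] j7 -11.29 tau7 -0.113 g 79.1 w 0.405
```

Still free at 1.22 rad: the mean is 0.217 with about ±0.03 noise, and joint-7 torque is a smooth second indicator at -0.113. Continuing.

Request:
play_rows --commands '[[[0, 0, 0, 0, 0, 0.02, 255], [0, 0, 0, 0, 0, 0.04, 255], [0, 0, 0, 0, 0, 0.06, 255], [0, 0, 0, 0, 0, 0.08, 255]]]'

```text
t: 27.3
tool_pos: [489.8, -122.8, 84.6]
eef_rot: [179.9, -0.1, 43.0]
contact_force: [-0.6, 0.9, 4.8]
gripper_width: 0.394
grasp_force: 79.1
```

```bash
python3 s.py
```

```text
27.3 yaw [ 1.7992e+02 -6.0000e-02  4.3020e+01] pos [ 489.8 -122.8   84.6] F [-0.6  0.9  4.8] T [0.033 0.113 0.287] j7 -15.11 tau7 -0.123 g 79.1 w 0.394
```

Request:
play_rows --commands '[[[0, 0, 0, 0, 0, 0.02, 255], [0, 0, 0, 0, 0, 0.04, 255], [0, 0, 0, 0, 0, 0.06, 255], [0, 0, 0, 0, 0, 0.08, 255]]]'

```text
t: 27.8
tool_pos: [489.7, -122.9, 84.6]
eef_rot: [179.9, -0.1, 38.4]
contact_force: [-0.2, -0.9, 4.3]
gripper_width: 0.401
grasp_force: 79.1
```

```bash
python3 s.py
```

```text
27.8 yaw [ 1.7993e+02 -6.0000e-02  3.8430e+01] pos [ 489.7 -122.9   84.6] F [-0.2 -0.9  4.3] T [-0.01   0.159  0.254] j7 -18.91 tau7 -0.147 g 79.1 w 0.401
```

Request:
play_rows --commands '[[[0, 0, 0, 0, 0, 0.02, 255], [0, 0, 0, 0, 0, 0.04, 255], [0, 0, 0, 0, 0, 0.06, 255], [0, 0, 0, 0, 0, 0.08, 255]]]'

```text
t: 28.3
tool_pos: [489.8, -123.0, 84.6]
eef_rot: [179.9, -0.1, 33.9]
contact_force: [-1.2, -0.2, 5.8]
gripper_width: 0.402
grasp_force: 79.1
```

```bash
python3 s.py
```

```text
28.3 yaw [ 1.7992e+02 -7.0000e-02  3.3850e+01] pos [ 489.8 -123.    84.6] F [-1.2 -0.2  5.8] T [-0.001  0.131  0.228] j7 -22.69 tau7 -0.173 g 79.1 w 0.402
```

Joint-7 torque has been climbing steadily since yaw ≈ 45°, where the jaws met the shank. Firm is about 0.475 rad past that (yaw 17.7°) and overtight at yaw 6°, so I'll aim for yaw ≈ 13° and check the torque on the way.

Request:
play_rows --commands '[[[0, 0, 0, 0, 0, 0.02, 255], [0, 0, 0, 0, 0, 0.04, 255], [0, 0, 0, 0, 0, 0.06, 255], [0, 0, 0, 0, 0, 0.08, 255]]]'

```text
t: 28.8
tool_pos: [489.8, -123.0, 84.6]
eef_rot: [179.9, -0.1, 29.3]
contact_force: [-1.5, 0.2, 4.8]
gripper_width: 0.402
grasp_force: 79.1
```

```bash
python3 s.py
```

```text
28.8 yaw [ 1.7992e+02 -7.0000e-02  2.9270e+01] pos [ 489.8 -123.    84.6] F [-1.5  0.2  4.8] T [-0.028  0.088  0.336] j7 -26.45 tau7 -0.201 g 79.1 w 0.402
```

Request:
play_rows --commands '[[[0, 0, 0, 0, 0, 0.02, 255], [0, 0, 0, 0, 0, 0.04, 255], [0, 0, 0, 0, 0, 0.06, 255], [0, 0, 0, 0, 0, 0.08, 255]]]'

```text
t: 29.3
tool_pos: [489.8, -123.0, 84.6]
eef_rot: [179.9, -0.1, 24.7]
contact_force: [-0.5, 0.3, 5.0]
gripper_width: 0.402
grasp_force: 79.1
```

```bash
python3 s.py
```

```text
29.3 yaw [ 1.7992e+02 -7.0000e-02  2.4690e+01] pos [ 489.8 -123.    84.6] F [-0.5  0.3  5. ] T [-0.085  0.08   0.351] j7 -30.19 tau7 -0.236 g 79.1 w 0.402
```

Request:
play_rows --commands '[[[0, 0, 0, 0, 0, 0.02, 255], [0, 0, 0, 0, 0, 0.04, 255], [0, 0, 0, 0, 0, 0.06, 255]]]'

```text
t: 29.68
tool_pos: [489.8, -123.0, 84.6]
eef_rot: [179.9, -0.1, 21.3]
contact_force: [-0.6, -1.3, 5.2]
gripper_width: 0.402
grasp_force: 79.1
```

```bash
python3 s.py
```

```text
29.68 yaw [ 1.7992e+02 -8.0000e-02  2.1260e+01] pos [ 489.8 -123.    84.6] F [-0.6 -1.3  5.2] T [-0.038  0.076  0.334] j7 -32.99 tau7 -0.251 g 79.1 w 0.402
```

Request:
play_rows --commands '[[[0, 0, 0, 0, 0, 0.02, 255], [0, 0, 0, 0, 0, 0.04, 255], [0, 0, 0, 0, 0, 0.06, 255]]]'

```text
t: 30.05
tool_pos: [489.8, -123.1, 84.6]
eef_rot: [179.9, -0.1, 17.8]
contact_force: [-0.1, -0.9, 5.4]
gripper_width: 0.405
grasp_force: 79.1
```

```bash
python3 s.py
```

```text
30.05 yaw [ 1.7992e+02 -8.0000e-02  1.7830e+01] pos [ 489.8 -123.1   84.6] F [-0.1 -0.9  5.4] T [-0.07   0.033  0.368] j7 -35.77 tau7 -0.271 g 79.1 w 0.405
```

Request:
play_rows --commands '[[[0, 0, 0, 0, 0, 0.02, 255], [0, 0, 0, 0, 0, 0.04, 255]]]'

```text
t: 30.3
tool_pos: [489.9, -123.1, 84.6]
eef_rot: [179.9, -0.1, 15.5]
contact_force: [-0.2, -1.7, 5.8]
gripper_width: 0.404
grasp_force: 79.1
```

```bash
python3 s.py
```

```text
30.3 yaw [ 1.7992e+02 -9.0000e-02  1.5540e+01] pos [ 489.9 -123.1   84.6] F [-0.2 -1.7  5.8] T [-0.131  0.05   0.347] j7 -37.62 tau7 -0.296 g 79.1 w 0.404
```

Request:
play_rows --commands '[[[0, 0, 0, 0, 0, 0.02, 255], [0, 0, 0, 0, 0, 0.04, 255]]]'

```text
t: 30.55
tool_pos: [489.9, -123.2, 84.6]
eef_rot: [179.9, -0.1, 13.2]
contact_force: [0.4, -0.8, 5.5]
gripper_width: 0.405
grasp_force: 79.1
```

```bash
python3 s.py
```

```text
30.55 yaw [ 1.7992e+02 -9.0000e-02  1.3240e+01] pos [ 489.9 -123.2   84.6] F [ 0.4 -0.8  5.5] T [-0.083  0.015  0.439] j7 -39.47 tau7 -0.3 g 79.1 w 0.405
```

Request:
play_rows --commands '[[[0, 0, 0, 0, 0, 0.01, 255], [0, 0, 0, 0, 0, 0.02, 255]]]'

```text
t: 30.8
tool_pos: [489.9, -123.2, 84.6]
eef_rot: [179.9, -0.1, 12.1]
contact_force: [0.7, -0.7, 5.2]
gripper_width: 0.404
grasp_force: 79.1
```

```bash
python3 s.py
```

```text
30.8 yaw [ 1.7992e+02 -9.0000e-02  1.2120e+01] pos [ 489.9 -123.2   84.6] F [ 0.7 -0.7  5.2] T [-0.11   0.044  0.404] j7 -40.38 tau7 -0.359 g 79.1 w 0.404
```

Request:
play_rows --commands '[[[0, 0, 0, 0, 0, 0.01, 255]]]'

```text
t: 30.92
tool_pos: [489.9, -123.1, 84.6]
eef_rot: [179.9, -0.1, 11.5]
contact_force: [0.3, -0.7, 5.7]
gripper_width: 0.4
grasp_force: 79.1
```

```bash
python3 s.py
```

```text
30.93 yaw [ 1.7992e+02 -1.0000e-01  1.1550e+01] pos [ 489.9 -123.1   84.6] F [ 0.3 -0.7  5.7] T [-0.105  0.043  0.455] j7 -40.84 tau7 -0.362 g 79.1 w 0.4
```

Average rise is now about 0.21 N m. One last 0.03 rad puts it mid-window, then release.

Request:
play_rows --commands '[[[0, 0, 0, 0, 0, 0.015, 255], [0, 0, 0, 0, 0, 0.03, 255]]]'

```text
t: 31.18
tool_pos: [489.9, -123.2, 84.6]
eef_rot: [179.9, -0.1, 9.8]
contact_force: [0.4, -1.4, 4.9]
gripper_width: 0.406
grasp_force: 79.1
```

```bash
python3 s.py
```

```text
31.18 yaw [ 1.7992e+02 -9.0000e-02  9.8200e+00] pos [ 489.9 -123.2   84.6] F [ 0.4 -1.4  4.9] T [-0.128  0.034  0.504] j7 -42.23 tau7 -0.348 g 79.1 w 0.406
```

Request:
play_rows --commands '[[[0, 0, 0, 0, 0, 0, 255], [0, 0, 0, 0, 0, 0, 255]]]'

```text
t: 31.42
tool_pos: [489.9, -123.2, 84.6]
eef_rot: [179.9, -0.1, 9.8]
contact_force: [-0.2, -0.7, 5.1]
gripper_width: 0.408
grasp_force: 79.2
```

```bash
python3 s.py
```

```text
31.43 yaw [ 1.7993e+02 -1.0000e-01  9.8100e+00] pos [ 489.9 -123.2   84.6] F [-0.2 -0.7  5.1] T [-0.07  -0.005  0.336] j7 -42.23 tau7 -0.27 g 79.2 w 0.408
```

Fitting all the post-contact readings with the 0.4 N m/rad slope gives a rise of about 0.23 ± 0.015, inside the 0.19 to 0.27 window. Opening and rising straight up.

Request:
play_rows --commands '[[[0, 0, 0, 0, 0, 0, 100], [0, 0, 0, 0, 0, 0, 0], [0, 0, 0, 0, 0, 0, 0], [0, 0, 0, 0, 0, 0, 0], [0, 0, 0, 0, 0, 0, 0], [0, 0, -0.01, 0, 0, 0, 0], [0, 0, -0.03, 0, 0, 0, 0], [0, 0, -0.06, 0, 0, 0, 0], [0, 0, -0.09, 0, 0, 0, 0], [0, 0, -0.1, 0, 0, 0, 0]]]'

```text
t: 32.67
tool_pos: [490.2, -123.2, 186.6]
eef_rot: [180.0, -0.3, 9.8]
contact_force: [0.2, -0.9, 0.1]
gripper_width: 1.002
grasp_force: 0.0
```

Request:
play_rows --commands '[[[0, 0, -0.01, 0, 0, 0, 0], [0, 0, -0.01, 0, 0, 0, 0], [0, 0, -0.01, 0, 0, 0, 0]]]'

```text
t: 33.05
tool_pos: [488.3, -122.4, 193.3]
eef_rot: [-180.0, 0.1, 9.8]
contact_force: [0.4, 0.3, -0.1]
gripper_width: 0.999
grasp_force: 0.0
```

```bash
python3 s.py
python3 - <<'E'
from h import *
st=bot.get_state(); tp=st['tool_pos']
f=vision.grab_frame('wrist'); P=cloud(f,st); D=f['depth']; X,Y,Z=P[...,0],P[...,1],P[...,2]
r=np.hypot(X-489,Y+123); m=(r<8)&(D>0)&(Z>115); print('tool top z',np.percentile(Z[m],[50,90,97]))
m=(r>14)&(r<19)&(D>0)&(abs(Z-105)<6); print('nut top',np.median(Z[m]))
m=(abs(Z-104.5)<4)&(r<26)&(D>0); h=cv2.convexHull(P[m][:,:2].astype(np.float32))[:,0]
for a in range(0,60,4): print(a,[float(np.ptp(h@[np.cos(np.radians(a+k)),np.sin(np.radians(a+k))]).round(1)) for k in(0,60,120)],end=' ')
cv2.imwrite('pics/w9.png',f['color'][...,::-1])
E
```

```text
33.05 yaw [-1.7998e+02  8.0000e-02  9.7900e+00] pos [ 488.3 -122.4  193.3] F [ 0.4  0.3 -0.1] T [ 0.025 -0.002 -0.002] j7 -50.73 tau7 -0.001 g 0.0 w 0.999
tool top z [133.80255265 135.06985758 135.55420662]
nut top 104.3889175128229
0 [40.1, 40.8, 40.7] 4 [40.3, 41.2, 41.1] 8 [40.5, 41.3, 41.3] 12 [40.5, 41.2, 41.3] 16 [40.4, 40.9, 41.1] 20 [40.0, 40.5, 40.6] 24 [39.5, 39.8, 40.0] 28 [38.8, 38.9, 39.2] 32 [38.0, 37.9, 38.2] 36 [37.0, 37.0, 37.1] 40 [36.4, 36.2, 36.5] 44 [37.5, 37.3, 37.4] 48 [38.7, 38.4, 38.4] 52 [39.6, 39.4, 39.2] 56 [40.3, 40.2, 39.7]
```

View pics/w9.png

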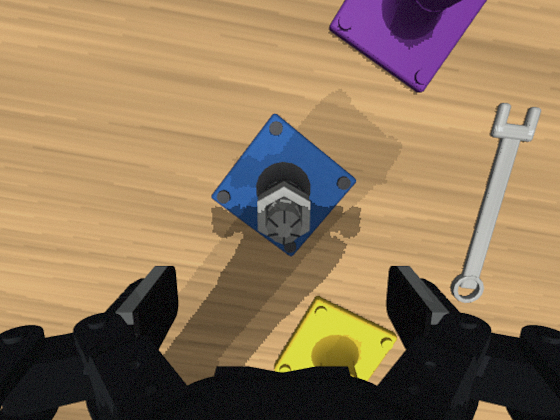

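The tool stands home at image (285,222), with its top 30.7 mm above the nut. The nut's flats are at 40°, so it followed the hand the whole way with no slip, and the gripper is clear. Handing in.

```bash
python3 -c "
from cell import job; print(job.close_job())"
```

```text
the job is handed in; nothing more can be done
None
```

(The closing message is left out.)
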